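Hold a stone ball sample under the magnifier lamp

ROBOT

A 7-joint arm with a two-finger parallel gripper is mounted at the origin on the work surface. World frame = base frame: x ahead of the robot, y to its left, z up, the work surface at z = 0. Lengths are in m, angles in rad, forces in N, time in s.
With the tool pointing down it reaches from about 0.425 to 0.875 m from the base axis. Payload 4.7 kg.
Tool frame: the origin (TCP) lies at the very end of the fingers, on their centre line; the grasp point (between the pads) lies 19 mm behind it; x points along the fingers, y is the direction in which the jaws open and shut, and the axes are right-handed (so a half turn about x gives the same grasp; the last joint's range is limited). The gripper opens to 87 mm and grips with 3 to 60 N. Pads are 19 mm wide; open, the fingers measure 117 mm over their backs; the gripper's body (75 mm by 190 mm) begins 51 mm behind the grasp point.
Start: joints at [1.205, 0.321, -0.07, 1.45, 0.023, 1.371, -0.057], TCP at [0.241, -0.604, 0.223] pointing down, gripper open.
Joint ranges: [-2.86, 2.86], [-0.3, 2.09], [-1.38, 1.24], [0.06, 2.45], [-1.56, 4.7], [0.09, 2.05], [-2.69, 2.69]. Speed limits (rad/s): [2.57, 2.57, 3.14, 3.14, 3.14, 3.14, 3.14].

INTERFACE

Orientations are given as a rotation vector (axis times angle).
In Python, from bench import ctrl gives the robot as it stands.
- The arm moves only by the tool step_arm, never from a script. Its argument "increments" is one flat list of numbers, 6 for each row, row after row: the shift along the tool's x, y, z in cm, then the turn, a rotation vector about the tool's x, y, z in rad. In form: [tx, ty, tz, ax, ay, az, tx, ty, tz, ax, ay, az, ...]. A call has 1 to 12 rows; each row shifts and turns the commanded pose from where the row before left it, along the tool's axes as they then stand; what a row does not reach is not made up. A row lasts 1/8 s, in which the tool goes at most 62.5 mm and 10.7 degrees, less where a joint would pass 70% of its speed; a pose out of reach is approached as far as the arm can. A call with a gripper value outside its range is refused whole. "fingers" is the opening in per cent of the stroke, from 0 (shut) to 100 (fully open), set as the call begins (left out, the last holds). The fingers move at their own pace and stop on an object; "force" is the grip in N (left out, the last holds). Time passes only in rows, so rows that do not move let the fingers close. It gives the time, the measured TCP pose, the force and the opening at its end, in the units of the state.
- ctrl.get_state(): the state, without advancing time (a new reading comes with each control period).
- ctrl.get_image(name): name is "scene" or "top"; returns the picture (400x640x3 uint8, red, green, blue); there is no depth.
- ctrl.camera_params(name): a dict with "vertical_fov" (degrees; the focal length in pixels is half the picture's height over the tangent of half this angle, whatever the lens; pixels are square), "cx", "cy" (the principal point, pixels), "k1" (the pictures are not rectified: a ray, as slopes to the right and down, at radius r is drawn at 1 + k1 r^2 times it, then the intrinsics apply), "R" (3x3) and "t" (3): a world point X has camera coordinates R X + t. Camera axes: x right, y down, z forward; pixel columns grow to the right and rows downward; lengths in m; the calibration is good to about 2 mm. A picture is of the moment at which its call begins. camera_params takes no time and is no camera call.
- ctrl.close_job(): hands the job in, once; it reports no verdict.
Trained networks look in the newest picture that a camera, given by its name, has taken for a name from the list of things; names that differ only in an ending like _2 or _b are one class to them, and where a whole thing is asked for, a point or a joint stands for the part that bears it (a point fixed in the world has none). Each returns a list of dicts, best first, with "score" (0 to 1); they miss things now and then, are a little off and sometimes report something else, mostly with a low value. They report only what shows in the picture. A call takes as long as a camera call. They do not tell look-alikes from the thing itself.
- ctrl.search_frame(camera, name): "xyz" ([x, y, z] in m, in the coordinates of the camera as it stood for that picture, good to about 4 mm: the middle of the surface that is visible of it).
- ctrl.silhouettes(camera, name): "pixels" (400x640 bool, what is visible of it).
- ctrl.spot_point(camera, name): "xyz" ([x, y, z] in m, in the coordinates of the camera as it stood for that picture, good to about 4 mm: a listed point, or the origin of a listed thing).
The state is a dict: "time": time; "joint_positions": joint angles; "qd": joint speeds; "joint_torque": joint torques, N m; "position": TCP position; "tool_rot": TCP orientation; "ft_force": force on the tool from outside, world axes, zero at the start; "torque": the same for the moment, N m; "grip_width": opening from 0.0 (shut) to 1.0 (fully open).
Only numpy, scipy, OpenCV 4.12 (cv2) and the standard library are available. Lean on these libraries where they do the work, as an engineer would, in place of code of your own. Each camera call takes 0.05 s, during which the arm holds its last target.

TASK

Switch on the magnifier lamp by pressing the red button on its base right down, then take by its handle the white tray with the loose blue stone ball in its pocket and carry it under the lens, keeping the tray level all the way so that the ball never leaves its pocket. Finish while still holding the tray in the air, level and still, with the ball under the middle of the lens and about ten centimetres below it. Do not knock the lens head, and leave the amber ball's tray and the other things on the table as they are.

Things in the scene. Friction and masses are not known exactly. Their poses are not given: they have to be found in the camera images.
- light (a joint): Red push button of the lamp, sprung, 24 mm across, on the lamp's round white base, moving straight down. 0 = up, 0.006 m = right down; it needs about 4 N at the bottom and springs back up when let go. The lamp need not be seen to light.
- light_top (a point): Centre of the top face of that red button, about 40 mm above the table with the button up, on the near side of the lamp's base (a disc 160 mm across, 20 mm high, fixed to the table). The lamp's steel post, 16 mm thick and 430 mm high, rises from the same base 95 mm beyond the button.
- lens (a point): Middle of the underside of the lens head: a level ring with a clear lens, 120 mm across, 26 mm high, its underside 270 to 330 mm above the table. A level bar 16 mm thick carries it from the post, which stands 222 mm off on its left (+y) side; its near (-x) and right (-y) sides and all below are open. A knock up or down shifts it on the post.
- tray_blue: White sample tray that carries the blue ball: a flat plate 226 mm long (its own x), 70 mm wide (y), top of the plate 6 mm above its underside, with a lip 9 mm high all round. Origin at the centre of the underside, x runs from the handle end to the pocket end, z up. About 90 to 160 g.
- tray_blue_handle (a point): Middle of that tray's grey bow handle: a bar 94 mm long along the tray's x, 18 mm wide (y), 18 mm high, its centre 40 mm above the tray's underside and 70 mm from the tray's middle towards the handle end; a leg 12 mm thick under each end of the bar, 25 mm clear beneath it. The weight lies about 60 mm ahead of this point: grip firmly (some 40 N) lest the pocket end sag.
- tray_blue_pocket (a point): Where the ball's centre lies when in the middle of the pocket: on the tray's axis, 145 mm ahead of the handle's middle, 14.5 mm above the tray's underside. The pocket is a flat round recess 32 mm across, 2.5 mm deep; the 22 mm ball rolls up to 9 mm off the middle in it, at 2 degrees of tilt, and out over the edge at 35 to 40 degrees or if the tray is jerked.
- ball_blue_center (a point): Centre of the loose blue stone ball, 22 mm across, about 15 g, free to roll in the pocket of its tray.
- tray_amber: A second tray, alike in every way, that carries an amber ball: to be left alone. Origin and axes as for the other tray. Which of the two trays stands on the left differs from time to time.
- ball_amber_center (a point): Centre of the loose amber stone ball, 22 mm across, in the pocket of the other tray.
- tray_amber_pocket (a point): Middle of the amber ball's pocket, as for the blue one's.
- dropper: Small black dropper bottle standing on the table, 30 mm across and 75 mm high; origin at the centre of its foot.
- jar: Small clear jar with a blue lid, 44 mm across and 55 mm high; origin at the centre of its foot.
- cup: Clear plastic cup, 76 mm across and 75 mm high; origin at the centre of its foot.
- lamp: The magnifier lamp as a whole: origin at the centre of the underside of its round base; the post stands 50 mm from there along its own x (away from the robot) and the lens axis lies 20 mm along x and 220 mm along -y. Fixed to the table.
- head: The lens head with its bar and the clamp on the post; its origin lies on the axis of the lamp's base, at the level of the head's underside.
- ball_blue: The blue ball (its own origin lies on its surface and turns as it rolls: use the centre given above).
Not all that is in view belongs to the job. What is shaped like the cup but black, brown or yellow is not meant.

How it is judged:
On the way, in this order (a step that is already met when the one before it is completed fails the run):
1. the red button has been pressed right down (value of joint light above 0.0045 m), for 0.05 s.
2. the blue ball's tray has been lifted clear of the table by the gripper with the ball in its pocket (height (world z) of tray_blue above 0.03 m and contact force between tray_blue and the fingers above 0.5 N and distance between ball_blue_center and tray_blue_pocket below 0.016 m), for 0.2 s.
At the end, for the whole second after the job is handed in: Gripper holds the tray over 80 mm up, clear of the lamp: ball in its pocket, within 25 mm of the lens axis, 70 to 130 mm below it; tray within 0.10 rad of level and still. Amber tray (its ball in its pocket), bottle, jar and cup within 20 mm, lens within 10 mm of where they were (horizontal distance between ball_blue_center and lens below 0.025 m and z of ball_blue_center in the frame of lens between -0.13 and -0.07 m and distance between ball_blue_center and tray_blue_pocket below 0.016 m and angle between tray_blue's own z axis and vertical below 0.1 rad and height (world z) of tray_blue above 0.08 m and linear speed of tray_blue below 0.02 m/s and angular speed of tray_blue below 0.15 rad/s and linear speed of ball_blue below 0.04 m/s and contact force between tray_blue and the fingers above 0.5 N and contact force between tray_blue and lamp below 0.1 N and distance between ball_amber_center and tray_amber_pocket below 0.016 m and distance of each of tray_amber, dropper, jar, cup from where it was at the start of the episode below 0.02 m and distance of lens from where it was at the start of the episode below 0.01 m and angle between each of dropper, jar, cup's own z axis and vertical below 0.2 rad); the arm keeps its last pose, push and grip.
It fails at once if the blue ball leaves its pocket (distance between ball_blue_center and tray_blue_pocket above 0.018 m).
It fails at once if the tray is tipped more than 0.35 rad (20 degrees) (angle between tray_blue's own z axis and vertical above 0.35 rad).
It fails at once if the lens head is knocked off its height or struck by the tray (distance of lens from where it was at the start of the episode above 0.01 m or contact force between tray_blue and head above 3 N).
It fails at once if the amber ball's tray is disturbed or its ball rolls out (distance of tray_amber from where it was at the start of the episode above 0.02 m or distance between ball_amber_center and tray_amber_pocket above 0.018 m).
It fails at once if the dropper bottle, jar or cup is pushed or knocked over (distance of any of dropper, jar, cup from where it was at the start of the episode above 0.02 m or angle between any of dropper, jar, cup's own z axis and vertical above 0.4 rad).
It also fails if it takes over 70 s, if anything falls off the work surface, if the arm or the gripper's body presses on something with over 40 N, if the wrist force passes 120 N, or if a joint passes its speed limit or range.

## Working session

There is one attempt and no reset: what is moved stays moved. The work goes in short steps, Python scripts to look and compute and a tool call to move; the robot and the scene stay as the last step left them, time stands still between calls to the robot, and variables do not carry over. Pictures are saved under pics/ and viewed, and the job is handed in when it is done.

Besides the shell and the picture viewer there is one more tool, called after "Emit:" by a JSON object that holds its "op" and its "data", one argument or row to a line. step_arm: Moves the arm, as the interface text tells. Its arguments: {"type":"object","properties":{"increments":{"type":"array","items":{"type":"number"}},"fingers":{"type":"number"},"force":{"type":"number"}},"required":["increments"]}

```bash
mkdir -p pics
cat > h.py <<'E'
import numpy as np, cv2
from scipy.spatial.transform import Rotation as Ro
from bench import ctrl
def P(n):
    p=ctrl.camera_params(n); return p
def w(n,xyz):
    p=P(n); return np.array(p['R']).T@(np.array(xyz)-np.array(p['t']))
def proj(n,X):
    p=P(n); c=np.array(p['R'])@np.array(X)+np.array(p['t']); s=c[:2]/c[2]; f=200/np.tan(np.radians(p['vertical_fov'])/2)
    s=s*(1+p['k1']*(s@s)); return np.array([p['cx'],p['cy']])+f*s
def ray(n,u,v,z):
    p=P(n); f=200/np.tan(np.radians(p['vertical_fov'])/2)
    d=np.array([(u-p['cx'])/f,(v-p['cy'])/f]); s=d.copy()
    for _ in range(30): s=d/(1+p['k1']*(s@s))
    R=np.array(p['R']); o=-R.T@np.array(p['t']); r=R.T@np.array([s[0],s[1],1]); return o+r*(z-o[2])/r[2]
def pic(n,f):
    im=ctrl.get_image(n); cv2.imwrite('pics/'+f,im[:,:,::-1]); return im
E
python3 - <<'E'
from h import *
for c in ['scene','top']:
    pic(c,c+'0.png'); p=P(c); print(c,-np.array(p['R']).T@np.array(p['t']))
    for n in ['light_top','lens','tray_blue','tray_blue_handle','tray_blue_pocket','ball_blue_center','tray_amber','ball_amber_center','lamp','dropper','jar','cup']:
        for d in ctrl.spot_point(c,n)[:2]: print(c,n,round(d['score'],2),w(c,d['xyz']).round(3),proj(c,w(c,d['xyz'])).round())
s=ctrl.get_state(); print(s['time'],s['position'],s['tool_rot'],Ro.from_rotvec(s['tool_rot']).as_matrix().round(3))
E
```

```text
scene [ 1.21981829 -0.67459626  1.04464413]
scene light_top 0.47 [ 0.615 -0.158  0.003] [268. 293.]
scene light_top 0.38 [0.605 0.251 0.038] [349. 213.]
scene lens 0.82 [0.689 0.031 0.321] [331. 191.]
scene lens 0.48 [ 0.732 -0.125  0.004] [304. 307.]
scene tray_blue 0.58 [ 0.542 -0.157  0.005] [251. 279.]
scene tray_blue_handle 0.85 [ 0.471 -0.153  0.04 ] [235. 259.]
scene tray_blue_pocket 0.72 [ 0.62  -0.158  0.016] [269. 291.]
scene tray_blue_pocket 0.52 [ 0.591 -0.352  0.011] [210. 330.]
scene ball_blue_center 0.4 [ 0.615 -0.16   0.014] [267. 291.]
scene tray_amber 0.98 [ 0.517 -0.331 -0.   ] [200. 312.]
scene lamp 0.77 [ 0.648  0.252 -0.002] [358. 227.]
scene lamp 0.7 [ 0.542 -0.159  0.002] [251. 280.]
scene dropper 0.47 [ 0.76  -0.036  0.001] [331. 294.]
scene jar 0.52 [ 0.729 -0.121  0.004] [305. 306.]
scene cup 0.88 [0.329 0.445 0.002] [323. 166.]
scene cup 0.79 [0.459 0.508 0.001] [358. 172.]
top [0.37658916 0.10582148 1.43692565]
top light_top 0.53 [0.604 0.245 0.041] [284. 191.]
top lens 0.98 [0.682 0.035 0.317] [347. 147.]
top tray_blue 0.81 [ 0.543 -0.161  0.003] [399. 2
[... 171 characters left out ...]
012] [398. 187.]
top ball_blue_center 0.51 [ 0.589 -0.355  0.014] [453. 192.]
top tray_amber 0.86 [ 0.517 -0.335  0.001] [448. 213.]
top tray_amber 0.27 [0.646 0.254 0.312] [271. 162.]
top ball_amber_center 0.59 [ 0.587 -0.35   0.013] [452. 193.]
top ball_amber_center 0.41 [ 0.617 -0.16   0.001] [397. 187.]
top lamp 0.78 [0.648 0.248 0.   ] [284. 181.]
top dropper 0.38 [ 0.588 -0.347  0.015] [451. 193.]
top jar 0.64 [ 0.73  -0.138  0.003] [389. 156.]
top cup 0.93 [ 0.458  0.509 -0.001] [211. 236.]
top cup 0.73 [0.412 0.638 0.003] [174. 250.]
1.3 [ 0.24097856 -0.60371556  0.22256418] [ 2.01351201  0.38699923 -2.01354448] [[ 0.     0.371 -0.929]
 [-0.    -0.929 -0.371]
 [-1.     0.     0.   ]]
```

View pics/scene0.png

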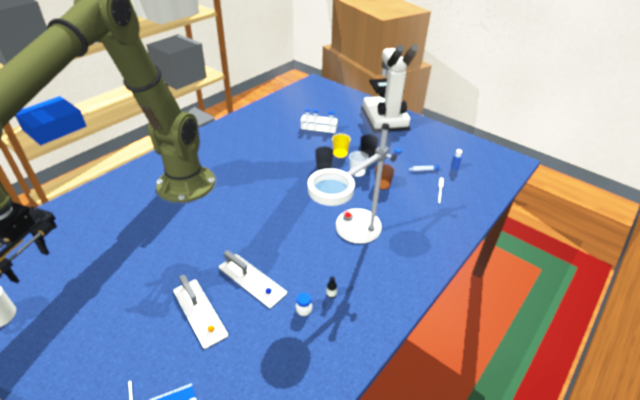

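View pics/top0.png

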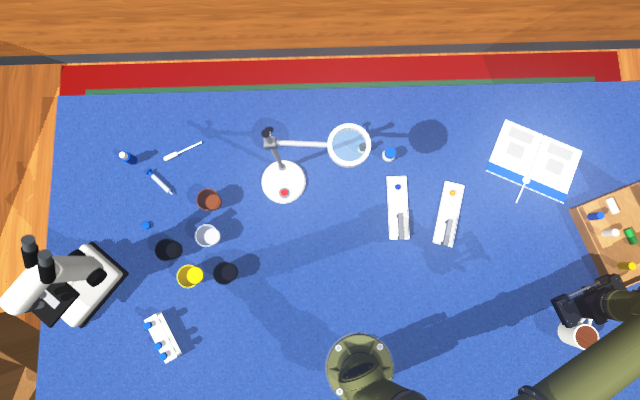

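Run:
```python
import cv2,numpy as np
a=cv2.imread('pics/scene0.png')[230:350,180:350]; b=cv2.imread('pics/top0.png')[120:250,260:470]
a=cv2.resize(a,(560,395),interpolation=2);b=cv2.resize(b,None,fx=3.5,fy=3.5,interpolation=2)
cv2.imwrite('pics/crop_b.png',b);cv2.imwrite('pics/crop_a.png',a)
```

```text
(no output)
```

View pics/crop_b.png

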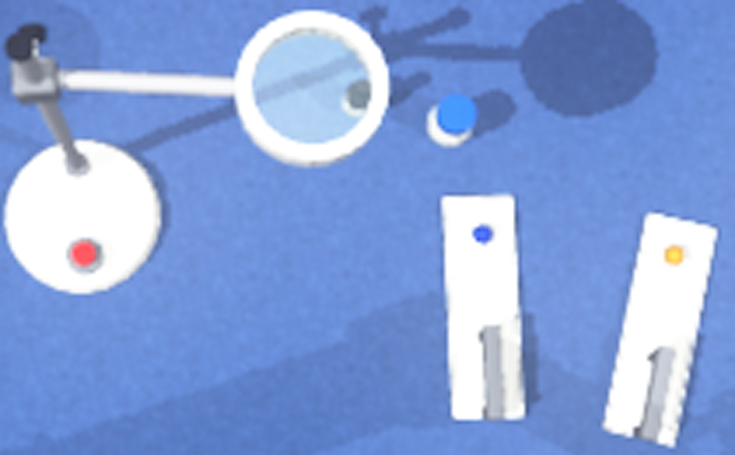

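View pics/crop_a.png

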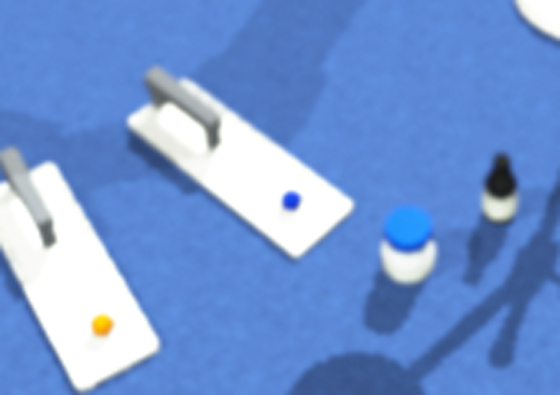

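The top view shows the red button at (284,191), the lens ring at (347,147), the blue ball at (397,187) on the left-hand tray with its handle near (400,225), and the amber ball at (452,192) on the other tray. The jar is at (389,155), and the dropper is seen through the lens at about (362,147). The scene view agrees, with the blue ball at (268,291), so the job's tray is the left one in the top view. For the cup, (207,235) is the clear one and the black, brown and yellow cups are look-alikes. I'll refine these measurements next.

Run:
```python
from h import *
def cen(im,mask):
    n,l,s,c=cv2.connectedComponentsWithStats(mask.astype(np.uint8)); return [(s[i,4],c[i].round(1)) for i in range(1,n) if s[i,4]>8]
for c,box,bb in [('top',(270,170,300,210),(390,178,405,196)),('scene',(338,205,360,225),(260,283,276,299))]:
    im=cv2.imread(f'pics/{c}0.png').astype(int)
    B,G,R=im[...,0],im[...,1],im[...,2]
    def sub(m,b):
        k=np.zeros_like(m); k[b[1]:b[3],b[0]:b[2]]=m[b[1]:b[3],b[0]:b[2]]; return k
    for s,p in cen(im,sub((R>170)&(G<110),box)): print(c,'button',s,p,ray(c,*p,0.038).round(4))
    for s,p in cen(im,sub((B-R>70)&(R<150),bb)): print(c,'ball',s,p,ray(c,*p,0.015).round(4))
    for n in ['tray_blue','lens']:
        d=ctrl.silhouettes(c,n)
        if not d: print(n,'none');continue
        m=d[0]['pixels']; ys,xs=np.nonzero(m); print(c,n,d[0]['score'],m.sum(),cv2.minAreaRect(np.c_[xs,ys].astype(np.float32)))
        if n=='tray_blue':
            cn=max(cv2.findContours(m.astype(np.uint8),0,1)[0],key=len)[:,0]
            W=np.array([ray(c,*q,0.009)[:2] for q in cn]).astype(np.float32); print(' world rect',cv2.minAreaRect(W), cv2.boxPoints(cv2.minAreaRect(W)).round(3).tolist())
# stereo lens
from itertools import product
for n in ['lens','tray_blue_handle','tray_blue_pocket','light_top','dropper','tray_blue']:
    for c in ['top','scene']:
        d=ctrl.spot_point(c,n); print(n,c,[(round(e['score'],2),w(c,e['xyz']).round(4).tolist()) for e in d[:2]])
```

```text
top button 27 [283.6 192.1] [0.6017 0.2452 0.038 ]
top ball 20 [397.5 186.5] [ 0.6153 -0.1588  0.015 ]
top tray_blue 0.85 1237 ((397.5221252441406, 207.41989135742188), (63.648746490478516, 20.760740280151367), 86.98721313476562)
 world rect ((0.5421231389045715, -0.15605519711971283), (0.07383237034082413, 0.22622545063495636), 89.8231201171875) [[0.42899999022483826, -0.19300000369548798], [0.6549999713897705, -0.19300000369548798], [0.6549999713897705, -0.11900000274181366], [0.42899999022483826, -0.11900000274181366]]
top lens 0.94 1987 ((316.5, 145.0), (42.0, 107.0), 90.0)
scene button 23 [347.4 214.8] [0.6069 0.2403 0.038 ]
scene ball 23 [268.  290.6] [ 0.6171 -0.1578  0.015 ]
scene tray_blue 0.82 1540 ((249.80206298828125, 277.8174133300781), (74.06814575195312, 23.91826820373535), 38.290164947509766)
 world rect ((0.5265982747077942, -0.15627004206180573), (0.07899769395589828, 0.26655498147010803), 88.10267639160156) [[0.3919999897480011, -0.19099999964237213], [0.6579999923706055, -0.20000000298023224], [0.6610000133514404, -0.12099999934434891], [0.39500001072883606, -0.11
[... 155 characters left out ...]
0.6816, 0.0352, 0.3171])]
lens scene [(0.82, [0.6892, 0.0309, 0.3208]), (0.48, [0.7318, -0.1254, 0.0037])]
tray_blue_handle top [(0.57, [0.4708, -0.1587, 0.042])]
tray_blue_handle scene [(0.85, [0.4713, -0.1532, 0.0403])]
tray_blue_pocket top [(0.91, [0.6206, -0.1599, 0.0141])]
tray_blue_pocket scene [(0.72, [0.6196, -0.1578, 0.0161]), (0.52, [0.5906, -0.3523, 0.0113])]
light_top top [(0.53, [0.6037, 0.245, 0.0412])]
light_top scene [(0.47, [0.615, -0.1584, 0.0032]), (0.38, [0.605, 0.251, 0.0381])]
dropper top [(0.38, [0.5876, -0.3472, 0.0146])]
dropper scene [(0.47, [0.76, -0.036, 0.0011])]
tray_blue top [(0.81, [0.5434, -0.1609, 0.0035])]
tray_blue scene [(0.58, [0.5417, -0.1574, 0.0046])]
```

Emit:
{"op": "step_arm", "data": {
  "increments": [0,0,0,0.127,0,0,0,0,0,0.127,0,0,0,0,0,0.127,0,0,0,-4.3,-3,0,0,0,0,-4.3,-3,0,0,0,0,-4.3,-3,0,0,0,0,-4.3,-3,0,0,0,0,-4.3,-3,0,0,0,0,-4.3,-3,0,0,0,0,-4.3,-3,0,0,0],
  "fingers": 0
}}

```text
time: 3.35
position: [0.4522, -0.3015, 0.2229]
tool_rot: [-2.222, 0.002, 2.221]
ft_force: [0.8, -0.9, -0.2]
grip_width: 0.02
```

Run:
```python
from h import *
s=ctrl.get_state(); print(s['time'],s['position'],Ro.from_rotvec(s['tool_rot']).as_matrix().round(3),s['ft_force'],s['grip_width'])
```

```text
3.35 [ 0.45217792 -0.30151553  0.2228742 ] [[ 0.001 -0.001 -1.   ]
 [-0.001 -1.     0.001]
 [-1.     0.001 -0.001]] [ 0.81199398 -0.88008047 -0.23515273] 0.01960213965977147
```

Emit:
{"op": "step_arm", "data": {
  "increments": [0,-5.5,-0.5,0,0,0,0,-5.5,-0.5,0,0,0,0,-5.5,-0.5,0,0,0,0,-5.5,-0.5,0,0,0,0,-5.5,-0.5,0,0,0,0,-5.5,-0.5,0,0,0,0,-5.5,-0.5,0,0,0,0,-5.5,-0.5,0,0,0,0,-5.5,-0.5,0,0,0,0,-5.3,-0.5,0,0,0,0,0,0,0,0.15,0,0,0,0,0,0.15,0]
}}

```text
time: 4.85
position: [0.5021, 0.2468, 0.2215]
tool_rot: [-2.528, -0.004, 1.862]
ft_force: [-1.1, 0.3, 0.3]
grip_width: 0.009
```

Run:
```python
from h import *
s=ctrl.get_state(); R=Ro.from_rotvec(s['tool_rot']).as_matrix();p=np.array(s['position']);print(s['time'],p,R.round(3),s['ft_force'])
for t in [(0.608,0.246,0.06),(0.608,0.246,0.045)]:
    print(R.T@(np.array(t)-p)*100)
```

```text
4.85 [0.50214763 0.24684135 0.22147339] [[ 0.297  0.001 -0.955]
 [ 0.003 -1.    -0.   ]
 [-0.955 -0.003 -0.297]] [-1.06979105  0.34324225  0.32409743]
[18.55967272  0.1384047  -5.32073911]
[19.99219806  0.14222289 -4.87592838]
```

Emit:
{"op": "step_arm", "data": {
  "increments": [4.6,0,-1.3,0,0,0,4.6,0,-1.3,0,0,0,4.6,0,-1.3,0,0,0,4.7,0.1,-1.4,0,0,0,0,0,0,0,0,0,0,0,0,0,0,0]
}}

```text
time: 5.6
position: [0.6072, 0.2448, 0.0624]
tool_rot: [-2.528, -0.0, 1.863]
ft_force: [0.3, 0.4, -0.3]
grip_width: 0.006
```

Run:
```python
from h import *
s=ctrl.get_state(); R=Ro.from_rotvec(s['tool_rot']).as_matrix();p=np.array(s['position']);print(p,proj('top',p),proj('scene',p))
print((R.T@np.array([0,0,-1.])).round(3))
a=pic('scene','press_s.png')[170:250,300:420]; b=pic('top','press_t.png')[150:230,230:350]
cv2.imwrite('pics/press.png',np.hstack([cv2.resize(x,(390,260),interpolation=2) for x in (a,b)])[:,:,::-1])
```

```text
[0.60717249 0.24481935 0.0623952 ] [282.9873828  189.41910529] [348.70232569 208.95345386]
[0.955 0.001 0.296]
```

View pics/press.png

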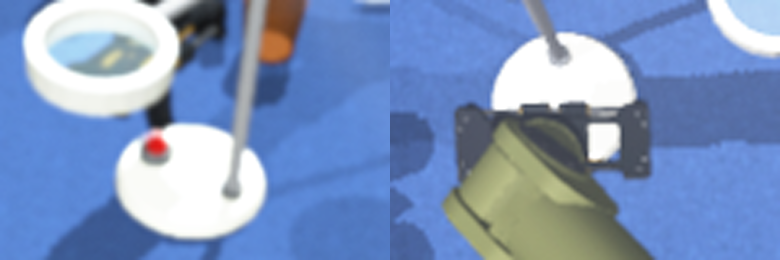

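The finger is right above the red button, at crop position (157,145) in the scene view. The wrist is clear of the post and bar. I'll go down slowly.

Emit:
{"op": "step_arm", "data": {
  "increments": [0.95,0,0.3,0,0,0,0.67,0,0.21,0,0,0,0.38,0,0.12,0,0,0,0.19,0,0.06,0,0,0,0,0,0,0,0,0]
}}

```text
time: 6.32
position: [0.6071, 0.2437, 0.0385]
tool_rot: [-2.528, 0.002, 1.864]
ft_force: [-1.7, -0.8, 2.7]
grip_width: 0.008
```

Emit:
{"op": "step_arm", "data": {
  "increments": [0.19,0,0.06,0,0,0,0.19,0,0.06,0,0,0,0,0,0,0,0,0]
}}

```text
time: 6.7
position: [0.6075, 0.2438, 0.0365]
tool_rot: [2.529, -0.003, -1.862]
ft_force: [-8.3, -4.1, 16.2]
grip_width: 0.006
```

16 N with the motion stopped, so the button is at its stop. I'll hold briefly, then retreat up and back.

Emit:
{"op": "step_arm", "data": {
  "increments": [0.1,0,0.03,0,0,0,0,0,0,0,0,0]
}}

```text
time: 6.95
position: [0.6075, 0.2439, 0.0363]
tool_rot: [2.53, -0.004, -1.862]
ft_force: [-12.3, -5.5, 22.3]
grip_width: 0.007
```

Run:
```python
from h import *
a=pic('scene','press_s2.png')[170:250,300:420]
cv2.imwrite('pics/press2.png',cv2.resize(a,(600,400),interpolation=2)[:,:,::-1])
s=ctrl.get_state(); R=Ro.from_rotvec(s['tool_rot']).as_matrix();p=np.array(s['position']);print(p)
print(R.T@(np.array([0.5,0.245,0.2])-p)*100)
```

```text
[0.60752793 0.24390708 0.03628643]
[-18.82891786  -0.05563957   5.39671815]
```

View pics/press2.png

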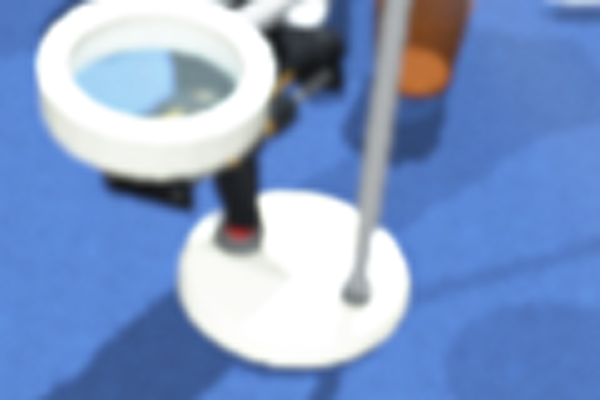

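The picture shows the finger on the button, with the red cap flush with its collar at crop (240,233). It is pressed. Retreating now.

Emit:
{"op": "step_arm", "data": {
  "increments": [-4.7,0,0,0,0,0,-4.7,0,1.3,0,0,0,-4.7,0,2,0,0,0,-4.7,0,2.1,0,0,0,0,0,0,0,-0.15,0,0,0,0,0,-0.15,0,0,5.5,0.4,0,0,0,0,5.5,0.4,0,0,0,0,5.5,0.4,0,0,0,0,5.5,0.4,0,0,0,0,5.5,0.4,0,0,0,0,5.5,0.4,0,0,0],
  "fingers": 100,
  "force": 40
}}

```text
time: 8.5
position: [0.4754, -0.0878, 0.1971]
tool_rot: [-2.222, 0.002, 2.22]
ft_force: [0.4, -0.6, 0.4]
grip_width: 0.998
```

Run:
```python
from h import *
s=ctrl.get_state(); R=Ro.from_rotvec(s['tool_rot']).as_matrix();p=np.array(s['position']);print(p,R.round(3),s['grip_width'])
for z in (.12,.022):print(R.T@(np.array([0.472,-0.157,z])-p)*100)
```

```text
[ 0.4753731  -0.08783512  0.19706242] [[ 0.001 -0.001 -1.   ]
 [-0.001 -1.     0.001]
 [-1.     0.001 -0.001]] 0.9979896908571606
[7.71051557 6.91181889 0.33536654]
[17.51050932  6.90533175  0.34433795]
```

Emit:
{"op": "step_arm", "data": {
  "increments": [0,3.5,0.1,0,0,0,0,3.4,0.2,0,0,0,3.8,0,0,0,0,0,3.9,0,0,0,0,0,0,0,0,0,0,0]
}}

```text
time: 9.12
position: [0.47, -0.1541, 0.1173]
tool_rot: [-2.213, -0.002, 2.226]
ft_force: [0.0, 0.5, 0.7]
grip_width: 1.002
```

Run:
```python
from h import *
p=np.array(ctrl.get_state()['position']);print(p,proj('top',p),proj('scene',p))
a=pic('scene','gr_s.png')[210:320,180:320]; b=pic('top','gr_t.png')[150:260,340:480]
for c,n in (('scene','tray_blue_handle'),('top','tray_blue_handle'),('scene','tray_blue_pocket'),('scene','ball_blue_center')):
    print(c,n,[(round(e['score'],2),w(c,e['xyz']).round(4).tolist()) for e in ctrl.spot_point(c,n)[:2]])
cv2.imwrite('pics/gr.png',np.hstack([cv2.resize(x,(400,314),interpolation=2) for x in (a,b)])[:,:,::-1])
```

```text
[ 0.47004056 -0.15413678  0.11728216] [403.93770445 225.08678425] [231.93268772 241.96675749]
scene tray_blue_handle [(0.67, [0.4729, -0.1506, 0.0405]), (0.52, [0.5883, -0.3532, 0.0155])]
top tray_blue_handle [(0.87, [0.4711, -0.1601, 0.0424])]
scene tray_blue_pocket [(0.61, [0.6182, -0.1581, 0.0147])]
scene ball_blue_center [(0.67, [0.6069, 0.253, 0.0436])]
```

View pics/gr.png

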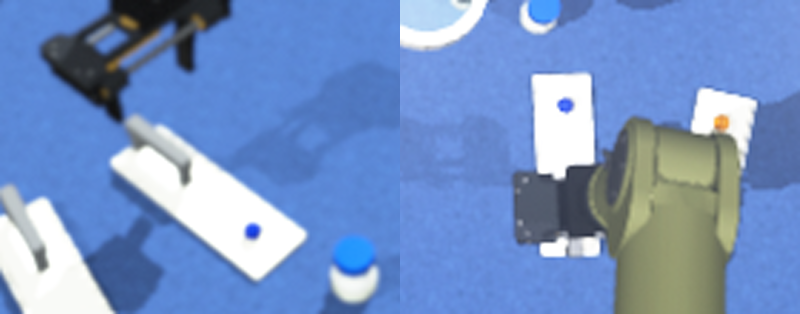

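The fingers straddle the handle of the blue-ball tray; that ball is at crop (253,232) in the scene view and (566,105) in the top view. I'll descend and close slowly.

Emit:
{"op": "step_arm", "data": {
  "increments": [3.5,0.2,-0.1,0,0,0,3.0,0,0,0,0,0,1.8,0,0,0,0,0,1.2,0,0,0,0,0,0,0,0,0,0,0]
}}

```text
time: 10.05
position: [0.4735, -0.1569, 0.025]
tool_rot: [-2.22, 0.001, 2.221]
ft_force: [-0.1, 0.6, 0.4]
grip_width: 0.997
```

Emit:
{"op": "step_arm", "data": {
  "increments": [0,0,0,0,0,0,0,0,0,0,0,0],
  "fingers": 45,
  "force": 10
}}

```text
time: 10.3
position: [0.4742, -0.1573, 0.026]
tool_rot: [-2.223, 0.002, 2.22]
ft_force: [-0.3, -0.4, 0.1]
grip_width: 0.856
```

Run:
```python
from h import *
a=pic('scene','g2_s.png')[210:320,180:320]; b=pic('top','g2_t.png')[150:260,340:480]
cv2.imwrite('pics/g2.png',np.hstack([cv2.resize(x,(400,314),interpolation=2) for x in (a,b)])[:,:,::-1])
```

```text
(no output)
```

View pics/g2.png

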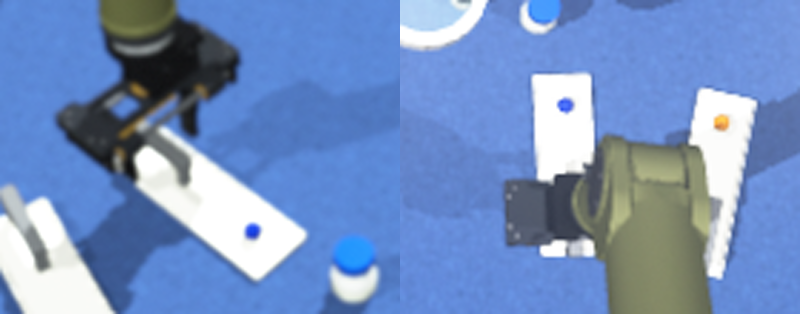

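The fingers are on either side of the bar. I'll lower by 4 mm and close.

Emit:
{"op": "step_arm", "data": {
  "increments": [0.4,0,0,0,0,0,0,0,0,0,0,0,0,0,0,0,0,0,0,0,0,0,0,0,0,0,0,0,0,0,0,0,0,0,0,0],
  "fingers": 10,
  "force": 10
}}

```text
time: 11.15
position: [0.4735, -0.157, 0.0212]
tool_rot: [-2.221, 0.001, 2.221]
ft_force: [-0.3, -0.1, 0.1]
grip_width: 0.207
```

Emit:
{"op": "step_arm", "data": {
  "increments": [0,0,0,0,0,0,0,0,0,0,0,0,0,0,0,0,0,0,0,0,0,0,0,0],
  "fingers": 0,
  "force": 50
}}

```text
time: 11.65
position: [0.4735, -0.157, 0.0211]
tool_rot: [-2.221, 0.001, 2.221]
ft_force: [-0.6, -0.5, 1.2]
grip_width: 0.198
```

Emit:
{"op": "step_arm", "data": {
  "increments": [-0.2,0,0,0,0,0,-0.4,0,0,0,0,0,-0.6,0,0,0,0,0,-0.8,0,0,0,0,0,-0.9,0,0,0,0,0,-0.9,0,0,0,0,0,-0.8,0,0,0,0,0,-0.6,0,0,0,0,0,-0.4,0,0,0,0,0,-0.2,0,0,0,0,0,0,0,0,0,0,0,0,0,0,0,0,0]
}}

```text
time: 13.15
position: [0.4733, -0.1569, 0.0788]
tool_rot: [-2.22, 0.001, 2.221]
ft_force: [-0.6, 1.4, -0.3]
grip_width: 0.204
```

```bash
cat > chk.py <<'E'
from h import *
import sys
t=sys.argv[1]; s=ctrl.get_state();p=np.array(s['position']);R=Ro.from_rotvec(s['tool_rot']).as_matrix();print(s['time'],p,R[:,0].round(4),s['grip_width'],s['ft_force'],s['torque'])
pk=p+np.array([0.145,0,0.0145-0.021]); print('exp pocket',pk,proj('top',pk),proj('scene',pk))
x0,y0=map(int,np.clip(proj('scene',p)-[60,50],0,[500,290]));x1,y1=map(int,np.clip(proj('top',p)-[70,90],0,[500,290]))
a=pic('scene',t+'_s.png')[y0:y0+110,x0:x0+140]; b=pic('top',t+'_t.png')[y1:y1+110,x1:x1+140]
cv2.imwrite('pics/'+t+'.png',np.hstack([cv2.resize(x,(400,314),interpolation=2) for x in (a,b)])[:,:,::-1])
for n in ('tray_blue_pocket','tray_blue_handle','tray_blue','ball_blue_center','lens'):
  for c in ('scene','top'):
    print(n,c,[(round(e['score'],2),w(c,e['xyz']).round(4).tolist()) for e in ctrl.spot_point(c,n)[:2]])
for c in('scene','top'):
    im=cv2.imread(f'pics/{t}_{c[0]}.png').astype(int);B,G,Rr=im[...,0],im[...,1],im[...,2]
    u,v=proj(c,pk).astype(int); m=np.zeros(B.shape,np.uint8); k=(slice(v-14,v+15),slice(u-14,u+15)); m[k]=((B>150)&(Rr<70)&(G<80))[k]
    n,l,st,ce=cv2.connectedComponentsWithStats(m)
    for i in range(1,n):print('ball px',c,st[i,4],ce[i].round(1),ray(c,*ce[i],pk[2]).round(4))
E
python3 chk.py lift1
```

```text
13.15 [ 0.47328171 -0.15693884  0.07884122] [-5.e-04  2.e-04 -1.e+00] 0.20427463097710583 [-0.63625397  1.36860977 -0.25904424] [ 0.05667634  0.09741842 -0.02092229]
exp pocket [ 0.61828171 -0.15693884  0.07234122] [399.88657911 182.80466383] [267.38092508 278.25354468]
tray_blue_pocket scene [(0.88, [0.6208, -0.1556, 0.0714]), (0.41, [0.6066, 0.2507, 0.0418])]
tray_blue_pocket top [(0.78, [0.6189, -0.155, 0.071]), (0.52, [0.6454, 0.2497, 0.3149])]
tray_blue_handle scene [(0.62, [0.4696, -0.1524, 0.0974]), (0.61, [0.5871, -0.3539, 0.0168])]
tray_blue_handle top [(0.78, [0.4705, -0.1597, 0.1009]), (0.45, [0.6065, 0.2443, 0.0413])]
tray_blue scene [(0.94, [0.5431, -0.1568, 0.0592])]
tray_blue top [(0.68, [0.5436, -0.1579, 0.0614])]
ball_blue_center scene [(0.44, [0.6177, -0.1582, 0.0728])]
ball_blue_center top [(0.48, [0.617, -0.1599, 0.0683]), (0.3, [0.7287, -0.1351, 0.0002])]
lens scene [(0.56, [0.6847, 0.0304, 0.3222])]
lens top [(0.63, [0.6826, 0.034, 0.3159])]
ball px scene 7 [267.  278.7] [ 0.6187 -0.1588  0.0723]
```

View pics/lift1.png

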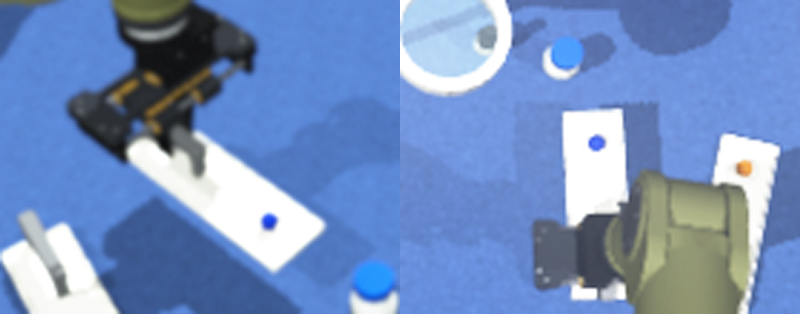

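The tray is level and clear of the table, with the ball in its pocket: crop (269,222) in the scene view and (596,143) in the top view. Next I'll lift it to carrying height.

Emit:
{"op": "step_arm", "data": {
  "increments": [-0.3,0,0,0,0,0,-0.7,0,0,0,0,0,-1.1,0,0,0,0,0,-1.5,0,0,0,0,0,-1.8,0,0,0,0,0,-1.8,0,0,0,0,0,-1.8,0,0,0,0,0,-1.8,0,0,0,0,0,-1.5,0,0,0,0,0,-1.1,0,0,0,0,0,-0.7,0,0,0,0,0,-0.3,0,0,0,0,0]
}}

```text
time: 15.25
position: [0.4735, -0.157, 0.2233]
tool_rot: [-2.221, 0.001, 2.221]
ft_force: [0.5, 0.0, -2.1]
grip_width: 0.198
```

Emit:
{"op": "step_arm", "data": {
  "increments": [0,-0.3,0,0,0,0,0,-0.7,0,0,0,0,0,-1.1,0,0,0,0,0,-1.5,0,0,0,0,0,-1.7,0,0,0,0,0,-1.7,0,0,0,0,0,-1.5,0,0,0,0,0,-1.1,0,0,0,0,0,-0.7,0,0,0,0,0,-0.3,0,0,0,0,0,0,0,0,0,0]
}}

```text
time: 16.62
position: [0.4736, -0.0512, 0.2231]
tool_rot: [-2.221, 0.002, 2.221]
ft_force: [-1.1, -0.3, -2.4]
grip_width: 0.202
```

```bash
python3 chk.py mid1; python3 -c "
import cv2
a=cv2.imread('pics/mid1_s.png')[60:300,200:440];b=cv2.imread('pics/mid1_t.png')[80:300,280:500]
cv2.imwrite('pics/mid1b.png',__import__('numpy').hstack([cv2.resize(x,(400,400),interpolation=2) for x in (a,b)]))"
```

```text
16.625 [ 0.47364228 -0.05121049  0.2230873 ] [-1.e-04 -2.e-04 -1.e+00] 0.20213730359536913 [-1.09828027 -0.2980649  -2.37997959] [ 0.0174853   0.06959319 -0.04062177]
exp pocket [ 0.61864228 -0.05121049  0.2165873 ] [374.07532279 175.14347665] [291.61265455 222.73191555]
tray_blue_pocket scene [(0.63, [0.62, -0.0531, 0.2159])]
tray_blue_pocket top [(0.83, [0.6227, -0.0499, 0.2164])]
tray_blue_handle scene [(0.76, [0.4747, -0.0457, 0.2423])]
tray_blue_handle top [(0.69, [0.4722, -0.0546, 0.2435])]
tray_blue scene [(0.9, [0.5426, -0.054, 0.2067]), (0.15, [0.6176, -0.0523, 0.2174])]
tray_blue top []
ball_blue_center scene [(0.58, [0.6153, -0.0531, 0.2179])]
ball_blue_center top [(0.39, [0.4562, 0.5094, -0.0015]), (0.37, [0.6197, -0.0555, 0.2142])]
lens scene [(0.77, [0.6887, 0.0311, 0.3198]), (0.54, [0.6181, -0.0526, 0.218])]
lens top [(0.93, [0.6799, 0.0334, 0.3172])]
ball px scene 9 [291. 223.] [ 0.6181 -0.0531  0.2166]
```

View pics/mid1b.png

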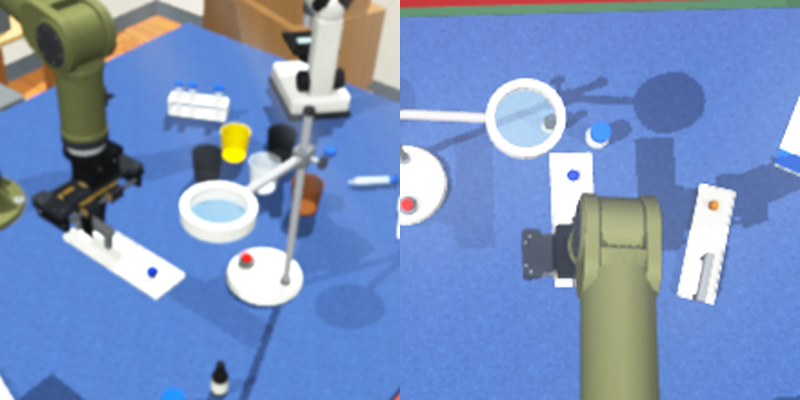

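The ball is at crop (152,271) in the scene view, still in the pocket. The wide arm link is far above lens height, and only the slim gripper is at that height. I'll go on to y = 0.033, then forward.

Emit:
{"op": "step_arm", "data": {
  "increments": [0,-0.3,0,0,0,0,0,-0.7,0,0,0,0,0,-1.1,0,0,0,0,0,-1.4,0,0,0,0,0,-1.4,0,0,0,0,0,-1.4,0,0,0,0,0,-1.1,0,0,0,0,0,-0.7,0,0,0,0,0,-0.3,0,0,0,0,0,0,0,0,0,0]
}}

```text
time: 18.48
position: [0.4738, 0.0329, 0.2231]
tool_rot: [-2.221, 0.002, 2.221]
ft_force: [-0.6, 0.8, -2.1]
grip_width: 0.203
```

Emit:
{"op": "step_arm", "data": {
  "increments": [0,0,-0.3,0,0,0,0,0,-0.6,0,0,0,0,0,-0.8,0,0,0,0,0,-0.9,0,0,0,0,0,-0.9,0,0,0,0,0,-0.9,0,0,0,0,0,-0.8,0,0,0,0,0,-0.6,0,0,0,0,0,-0.4,0,0,0,0,0,-0.3,0,0,0,0,0,0,0,0,0,0,0,0,0,0,0,0]
}}

```text
schema error: expected a multiple of 6 numbers
```

```bash
python3 chk.py end1; python3 -c "
import cv2
a=cv2.imread('pics/end1_s.png')[60:300,200:440];b=cv2.imread('pics/end1_t.png')[80:300,250:470]
cv2.imwrite('pics/end1b.png',__import__('numpy').hstack([cv2.resize(x,(400,400),interpolation=2) for x in (a,b)]))"
```

```text
18.475 [0.47376816 0.0328677  0.22310012] [-0.e+00 -2.e-04 -1.e+00] 0.20301759314766066 [-0.62115521  0.79327104 -2.13641086] [ 0.06948835  0.12051111 -0.03563208]
exp pocket [0.61876816 0.0328677  0.21660012] [346.71655254 175.79038102] [311.38787359 207.70812631]
tray_blue_pocket scene [(0.98, [0.6193, 0.0337, 0.2177])]
tray_blue_pocket top [(0.6, [0.6222, 0.0297, 0.2167])]
tray_blue_handle scene [(0.92, [0.4737, 0.0374, 0.244]), (0.35, [0.4528, 0.5063, -0.0004])]
tray_blue_handle top []
tray_blue scene [(0.78, [0.5432, 0.0302, 0.2026])]
tray_blue top [(0.96, [0.5439, 0.0298, 0.2047])]
ball_blue_center scene [(0.47, [0.6166, 0.0304, 0.2148])]
ball_blue_center top [(0.49, [0.6161, 0.0288, 0.2155]), (0.27, [0.6806, 0.0345, 0.3131])]
lens scene [(0.72, [0.6867, 0.0316, 0.3212])]
lens top [(0.82, [0.6793, 0.0333, 0.3124])]
ball px scene 9 [311. 208.] [0.6188 0.0312 0.2166]
```

View pics/end1b.png

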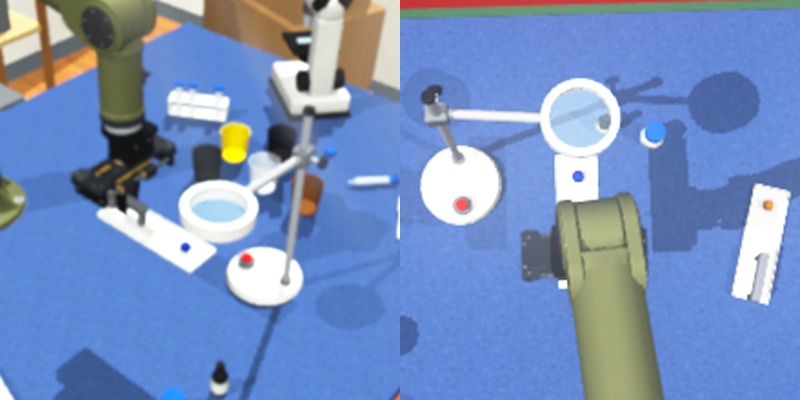

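The second call was refused because I miscounted the numbers, so nothing moved. The picture shows the tray just short of the ring and in line with it, with the ball at crop (578,176) and the lens at (580,117). I'll resend the forward move.

Emit:
{"op": "step_arm", "data": {
  "increments": [0,0,-0.3,0,0,0,0,0,-0.6,0,0,0,0,0,-0.8,0,0,0,0,0,-0.9,0,0,0,0,0,-0.9,0,0,0,0,0,-0.9,0,0,0,0,0,-0.8,0,0,0,0,0,-0.6,0,0,0,0,0,-0.4,0,0,0,0,0,-0.3,0,0,0,0,0,0,0,0,0,0,0,0,0,0,0]
}}

```text
time: 20.58
position: [0.5386, 0.0329, 0.2231]
tool_rot: [-2.221, 0.002, 2.221]
ft_force: [-0.6, 0.1, -0.7]
grip_width: 0.202
```

```bash
python3 chk.py end2; python3 -c "
import cv2
a=cv2.imread('pics/end2_s.png')[60:300,200:440];b=cv2.imread('pics/end2_t.png')[80:300,250:470]
cv2.imwrite('pics/end2b.png',__import__('numpy').hstack([cv2.resize(x,(400,400),interpolation=2) for x in (a,b)]))"
```

```text
20.575 [0.5385719  0.03294085 0.22312295] [-1.e-04 -3.e-04 -1.e+00] 0.2019918016136239 [-0.64065874  0.14229665 -0.70417545] [ 0.04250016  0.12278352 -0.03453769]
exp pocket [0.6835719  0.03294085 0.21662295] [345.99709177 155.25204031] [328.72572249 217.79850283]
tray_blue_pocket scene [(0.93, [0.683, 0.0325, 0.2157])]
tray_blue_pocket top []
tray_blue_handle scene [(0.7, [0.5379, 0.0368, 0.2422])]
tray_blue_handle top [(0.51, [0.5359, 0.029, 0.2463])]
tray_blue scene [(0.59, [0.6062, 0.0309, 0.2026])]
tray_blue top [(0.44, [0.6465, 0.2485, 0.0009])]
ball_blue_center scene [(0.6, [0.6089, 0.2518, 0.0432]), (0.42, [0.6831, 0.0288, 0.2154])]
ball_blue_center top []
lens scene [(0.94, [0.6861, 0.0347, 0.3178])]
lens top [(0.74, [0.6822, 0.035, 0.315])]
ball px scene 10 [328.2 218. ] [0.683  0.0313 0.2166]
```

View pics/end2b.png

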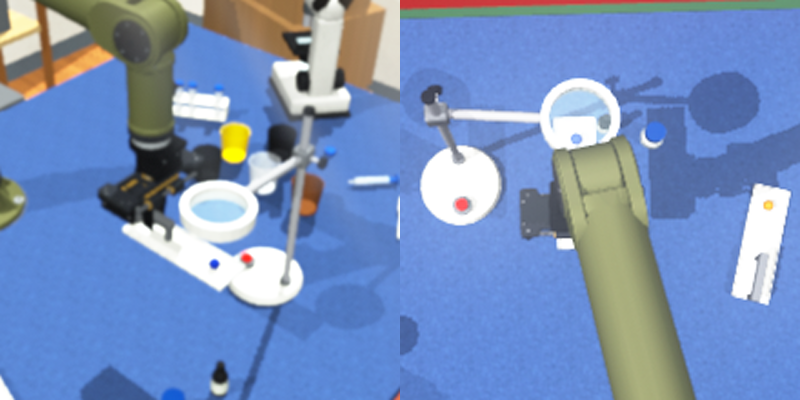

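Run:
```python
from h import *
# ring outline: project predicted top and bottom circles for candidate centres, overlay
for c in('top','scene'):
    im=cv2.imread(f'pics/end2_{c[0]}.png')
    for z,col in((.318,(0,0,255)),(.344,(0,200,0))):
        pts=np.array([proj(c,[.684+.06*np.cos(t),.033+.06*np.sin(t),z]) for t in np.linspace(0,6.28,60)])
        if c=='top': o=pts.mean(0)
        big=im if z==.318 else big
        if z==.318: x0,y0=(pts.mean(0)-35).astype(int); big=cv2.resize(im[y0:y0+70,x0:x0+70],(420,420),interpolation=2)
        cv2.polylines(big,[((pts-[x0,y0]+.5)*6).astype(np.int32)],True,col,1)
    cv2.imwrite(f'pics/ov_{c}.png',big[:, :390])
cv2.imwrite('pics/ov.png',np.hstack([cv2.imread('pics/ov_top.png'),cv2.imread('pics/ov_scene.png')]))
```

```text
(no output)
```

View pics/ov.png

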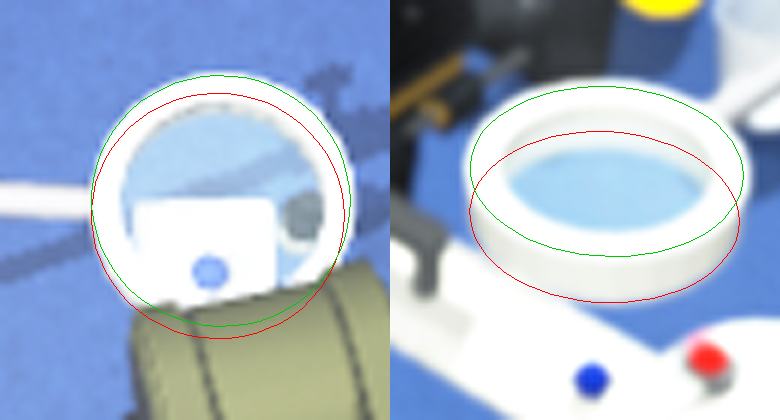

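The overlay of the expected ring fits the lens head to about 3 mm in both views. The ball is under the axis, about 102 mm below it, and the tray is level and still. Now I'll compare with the first pictures and hand in.

Run:
```python
from h import *
pic('top','fin_t.png');pic('scene','fin_s.png')
for n in ['tray_amber','ball_amber_center','jar','cup','dropper','lens']:
    for c in('top','scene'):
        d=ctrl.spot_point(c,n); print(n,c,[(round(e['score'],2),w(c,e['xyz']).round(3).tolist()) for e in d[:2]])
s=ctrl.get_state();print(s['time'],s['position'],s['grip_width'],np.abs(s['qd']).max())
ctrl.close_job()
```

```text
tray_amber top [(0.94, [0.513, -0.337, -0.001])]
tray_amber scene [(0.75, [0.514, -0.332, 0.004])]
ball_amber_center top [(0.58, [0.587, -0.351, 0.011])]
ball_amber_center scene [(0.44, [0.592, -0.352, 0.016])]
jar top [(0.56, [0.729, -0.14, 0.002]), (0.48, [0.646, 0.251, 0.314])]
jar scene [(0.83, [0.732, -0.125, 0.002])]
cup top [(0.83, [0.328, 0.443, -0.0]), (0.8, [0.408, 0.642, 0.0])]
cup scene [(0.81, [0.581, 0.504, 0.004]), (0.79, [0.458, 0.507, -0.004])]
dropper top []
dropper scene [(0.47, [0.757, -0.037, 0.005])]
lens top [(0.89, [0.684, 0.034, 0.313])]
lens scene [(0.88, [0.689, 0.03, 0.32])]
21.875 [0.53874815 0.03297755 0.22312964] 0.2012497615566875 0.0018431450218114056
the job is handed in; nothing more can be done
```

I pressed the red button right down, took the blue ball's tray by its handle and carried it level under the lens. I handed the job in at 21.9 s with the arm still holding the tray. The system gave no verdict.

- **Button:** the finger met a hard stop at about 16–22 N, and the picture showed the cap flush with its collar.
- **Ball and tray:** the ball is in its pocket, about 2–5 mm from the lens axis and about 100 mm below the lens. The tray is level and still, gripped on the 18 mm handle bar, with its underside about 0.20 m up.
- **Other things:** the amber tray and its ball, the jar, the dropper and the lens all measured within about 4 mm of where they started. I never went near the cup. The networks mix it up with its look-alikes, but the scene camera still found the clear one where it was (0.458, 0.507).
- **Checks that failed or disagreed:** in the last pictures the top camera did not find the dropper, and earlier, under the lens, it could not locate the blue ball or its pocket. For those I relied on the scene camera. The two cameras differ by about 4–7 mm on where the lens is, well inside the 25 mm allowed. One forward-move call was refused because I miscounted its numbers; nothing moved and I sent it again.

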